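# Make up two specimen kits

## Robot

A 6-joint arm with a two-finger parallel gripper is mounted at the origin on a cart in front of the work surface, level with it; the furniture and walls round the work are solid. World frame = base frame: x ahead of the robot, y to its left, z up, the work surface at z = 0. Lengths are in m, angles in rad, forces in N, time in s.
With the tool pointing down it reaches from about 0.275 to 0.75 m from the base axis. Payload 10.2 kg.
Tool frame: the origin (TCP) lies at the very end of the fingers, on their centre line; the grasp point (between the pads) lies 19 mm behind it; z points along the fingers, y is the direction in which the jaws open and shut (so a half turn about z gives the same grasp; the last joint's range is limited). The gripper opens to 85 mm and grips with 20 to 120 N. Pads are 22 mm wide; open, the fingers measure 114 mm over their backs; the gripper's body (76 mm by 85 mm) begins 54 mm behind the grasp point. The pads swing forward as they close: fully open they stand 13 mm farther back than shut.
Start: joints at [-1.465, 0.313, 1.498, -0, 1.331, -0.223], TCP at [0.17, -0.497, 0.231] pointing down, gripper open.
Joint ranges: [-2.94, 2.94], [-0.97, 2.17], [0.19, 2.56], [-1.23, 4.37], [0.02, 3.11], [-2.88, 2.88]. Speed limits (rad/s): [2.39, 2.39, 3.01, 3.14, 3.14, 3.14].

## Interface

Orientations are given as a rotation vector (axis times angle).
In Python, from plant import bot, cams gives the robot as it stands.
- The arm moves only by the shell command python3 -m jog 'ROWS' [FORCE]. ROWS is text: rows parted by semicolons, each of 7 numbers parted by spaces: the turn, a rotation vector about the tool's x, y, z normalised to -1 to 1, where 1 is 5 degrees, then the shift along the tool's x, y, z normalised to -1 to 1, where 1 is 4 cm, then the opening, from -1 (shut) to 1 (fully open). In form: rx ry rz x y z claw; .... A call has 1 to 20 rows; each row shifts and turns the commanded pose from where the row before left it, along the tool's axes as they then stand; what a row does not reach is not made up. A row lasts 1/10 s, in which the tool goes at most 50 mm and 8.59 degrees, less where a joint would pass 70% of its speed; a pose out of reach is approached as far as the arm can. A call with a number of a shift or a turn outside -1 to 1 is refused whole. A call with a gripper value outside its range is refused whole. The fingers move at their own pace and stop on an object; FORCE is the grip in N (left out, the last holds). Time passes only in rows, so rows that do not move let the fingers close. It gives the time, the measured TCP pose, the force and the opening at its end, in the units of the state.
- bot.get_state(): the state, without advancing time (a new reading comes with each control period).
- cams.capture(name): name is "side" or "top" or "wrist"; returns a dict with "image" (400x640x3 uint8, red, green, blue), "mtx" (3x3 intrinsics, pixels), "position" and "rotation" of the camera in the world. Camera axes: x right, y down, z forward; pixel columns grow to the right and rows downward; lengths in m; the calibration is good to about 2 mm. A picture is of the moment at which its call begins. There is no depth.
- bot.close_job(): hands the job in, once; it reports no verdict.
The state is a dict: "time": time; "joint_positions": joint angles; "joint_velocities": joint speeds; "joint_efforts": joint torques, N m; "ee_pos": TCP position; "tool_rot": TCP orientation; "wrist_force": force on the tool from outside, world axes, zero at the start; "moment": the same for the moment, N m; "width": finger opening in m.
Only numpy, scipy, OpenCV 4.12 (cv2) and the standard library are available. Lean on these libraries where they do the work, as an engineer would, in place of code of your own. Each camera call takes 0.05 s, during which the arm holds its last target. There are 200 camera calls.

## Task

Make up the two specimen kits from the stock standing on the bench. The long grey tray with three places gets a vial standing in its small ring, the roll of labels lying flat in its large ring and the white specimen card lying face up on the floor of its square compartment; the short grey tray with two places gets the other vial standing in its small ring and the screw-cap jar standing in its large ring. Let go of everything, and leave the black rubber ring and the tweezers where they lie.

Things in the scene. Friction and masses are not known exactly. Their poses are not given: they have to be found in the camera images.
- vial_a_mid (a point): One off-white capped sample vial with white cap and white label, standing on its foot, 24 mm diameter, 55 mm tall (straight body to 44 mm, cap 22 mm diameter above), 22 g. The two vials are alike and interchangeable. The point is its centre, half-way up (27.5 mm above its underside); z is its long axis, up.
- vial_b_mid (a point): The other off-white capped sample vial with white cap and white label, standing on its foot, 24 mm diameter, 55 mm tall (straight body to 44 mm, cap 22 mm diameter above), 22 g. The two vials are alike and interchangeable. The point is its centre, half-way up (27.5 mm above its underside); z is its long axis, up.
- jar_mid (a point): White plastic jar with a blue screw cap, standing, 56 mm diameter up to 54 mm, cap 59 mm diameter above, 70 mm tall, 140 g; the cap does not come off. The point is its centre, 35 mm above its underside; z is up.
- label_roll_mid (a point): Cream roll of adhesive labels lying flat, 59 mm outer diameter, 25 mm high, small hole in the middle, 60 g. The point is its centre, 12.5 mm above its underside; z is its axis, up.
- card_mid (a point): White square specimen card, 46 x 46 mm and 8 mm thick, with a dark round specimen standing 2 mm proud on its face (up), 12 g. The point is at the card's centre, 4 mm above its underside; x and y are along its edges, z is up.
- long_tray: Long grey kit tray, fixed, 236 (x) x 98 (y) mm; origin at the centre of its underside, z up. Floor 4 mm, rims (4 mm thick), divider and rings 12 mm above the bench. Places at y = 0: x = +91 mm small white ring, 40 mm inner diameter; x = +22 mm large white ring, 78 mm inner diameter (ring walls 3 mm); x = -69.5 mm open square compartment, 89 x 90 mm inside. Things rest on its floor.
- short_tray: Short grey kit tray, fixed, 142 (x) x 98 (y) mm; origin at the centre of its underside, z up. Floor 4 mm, rims and rings 12 mm above the bench. Places at y = 0: x = -44 mm small white ring, 40 mm inner diameter; x = +25 mm large white ring, 78 mm inner diameter (ring walls 3 mm). Things rest on its floor.
- filter_press: Green bench press, fixed, not used: keep clear of it. Origin near the middle of its foot on the bench, z up; foot 170 x 100 mm (x -50 to +120 mm). Above it stands a column to 0.26 m, and its lever reaches forward to a black knob of 30 mm diameter at x = -103 mm, y = 0, 0.287 m above the bench: the most forward part.
- ring_mid (a point): Black rubber ring lying flat, 57 mm diameter, 9 mm high: a bystander, to be left where it is. The point is its centre.
- tweezers_mid (a point): Steel tweezers lying on the bench, 126 mm along x, 9 mm wide, 8 mm high: a bystander, to be left where it is. The point is its middle.
Not all that is in view belongs to the job. What is shaped like the part that bears label_roll_mid but orange or purple is not meant.

How it is judged:
At the end, for the whole second after the job is handed in: A vial stands in each small ring (within 11 mm of its centre), label roll in the long and jar in the short tray's large ring (14 mm), card in the square compartment (24 mm, along each tray axis); all on the tray floor (5 mm), upright or level to 0.12 rad, at rest, released ((((x of vial_a_mid in the frame of long_tray between 0.08 and 0.102 m and y of vial_a_mid in the frame of long_tray between -0.011 and 0.011 m and z of vial_a_mid in the frame of long_tray between 0.0265 and 0.0365 m and angle between vial_a_mid's own z axis and vertical below 0.12 rad) and (x of vial_b_mid in the frame of short_tray between -0.055 and -0.033 m and y of vial_b_mid in the frame of short_tray between -0.011 and 0.011 m and z of vial_b_mid in the frame of short_tray between 0.0265 and 0.0365 m and angle between vial_b_mid's own z axis and vertical below 0.12 rad)) or ((x of vial_b_mid in the frame of long_tray between 0.08 and 0.102 m and y of vial_b_mid in the frame of long_tray between -0.011 and 0.011 m and z of vial_b_mid in the frame of long_tray between 0.0265 and 0.0365 m and angle between vial_b_mid's own z axis and vertical below 0.12 rad) and (x of vial_a_mid in the frame of short_tray between -0.055 and -0.033 m and y of vial_a_mid in the frame of short_tray between -0.011 and 0.011 m and z of vial_a_mid in the frame of short_tray between 0.0265 and 0.0365 m and angle between vial_a_mid's own z axis and vertical below 0.12 rad))) and x of label_roll_mid in the frame of long_tray between 0.008 and 0.036 m and y of label_roll_mid in the frame of long_tray between -0.014 and 0.014 m and z of label_roll_mid in the frame of long_tray between 0.0115 and 0.0215 m and angle between each of label_roll_mid, jar_mid, card_mid's own z axis and vertical below 0.12 rad and x of jar_mid in the frame of short_tray between 0.011 and 0.039 m and y of jar_mid in the frame of short_tray between -0.014 and 0.014 m and z of jar_mid in the frame of short_tray between 0.034 and 0.044 m and x of card_mid in the frame of long_tray between -0.0935 and -0.0455 m and y of card_mid in the frame of long_tray between -0.024 and 0.024 m and z of card_mid in the frame of long_tray between 0.003 and 0.013 m and linear speed of each of vial_a, vial_b, jar, label_roll, card below 0.02 m/s and contact force between the fingers and vial_a below 0.05 N and contact force between the fingers and vial_b below 0.05 N and contact force between the fingers and jar below 0.05 N and contact force between the fingers and label_roll below 0.05 N and contact force between the fingers and card below 0.05 N); the robot touches nothing.
It fails at once if the rubber ring or the tweezers are moved by more than 20 mm (distance of any of ring_mid, tweezers_mid from where it was at the start of the episode above 0.02 m).
It also fails if it takes over 134 s, if anything falls off the work surface, if the arm or the gripper's body presses on something with over 40 N, if the wrist force passes 120 N, or if a joint passes its speed limit or range.

## Working session

There is one attempt and no reset: what is moved stays moved. The work goes in short steps, Python scripts to look and compute and a shell command to move; the robot and the scene stay as the last step left them, time stands still between calls to the robot, and variables do not carry over. Pictures are saved under pics/ and viewed, about 12 in all and at most 16, crops included, and the job is handed in when it is done.

```bash
ls; mkdir -p pics; python3 - <<'E'
from plant import bot,cams
import cv2,pickle
s=bot.get_state();print({k:s[k] for k in('time','ee_pos','tool_rot','width','wrist_force')})
for n in('side','top'):
    c=cams.capture(n);pickle.dump(c,open(f'pics/{n}0.pkl','wb'));cv2.imwrite(f'pics/{n}0.png',c['image'][...,::-1]);print(n,c['mtx'],c['position'],c['rotation'])
E
```

```text
pics
{'time': 0.0, 'ee_pos': array([ 0.16950803, -0.49661857,  0.23073298]), 'tool_rot': array([-3.09796135e+00, -5.14026257e-01, -1.12018801e-04]), 'width': 0.08528594176566322, 'wrist_force': array([ 0.61293635, -0.40741715, -0.24870991])}
side [[519.96894949   0.         314.66293195]
 [  0.         519.96894949 202.4335446 ]
 [  0.           0.           1.        ]] [0.27185792 0.94770644 0.8202879 ] [-0.36083216  2.68617894 -1.32790992]
top [[364.64066061   0.         317.24717081]
 [  0.         364.64066061 207.0882437 ]
 [  0.           0.           1.        ]] [ 0.4062412  -0.01293268  0.96532267] [-2.15877937  2.14923525 -0.12388406]
```

View pics/top0.png

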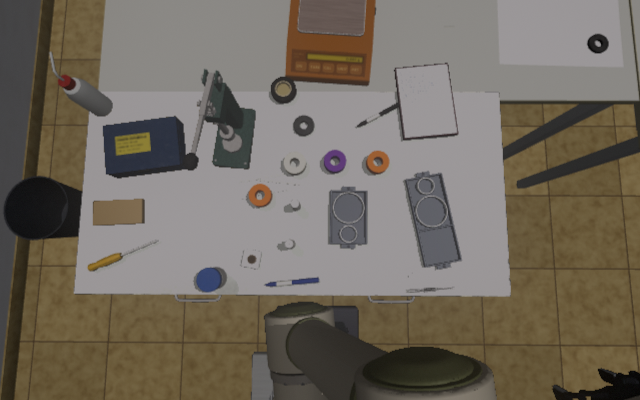

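View pics/side0.png

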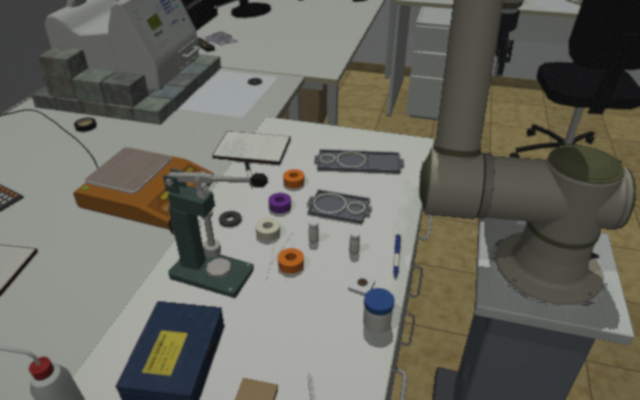

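Top view candidates:
- **Label roll:** cream (294,163) is the wanted one. The look-alikes are purple (335,161), orange (377,162), orange (260,195), and the black ring (303,125).
- **Vials:** (295,205) and (289,244).
- **Card:** (252,259). The notebook at (427,100) is not the card.
- **Jar:** blue cap at (208,279).
- **Trays:** short (348,219), long (432,220).
- **Tweezers:** (430,290).

Next is one close crop to check these choices.

```bash
cat > h.py <<'E'
import numpy as np,cv2,pickle
from scipy.spatial.transform import Rotation as R
def ray(c,uv,z):
    d=np.array([(uv[0]-c['mtx'][0,2])/c['mtx'][0,0],(uv[1]-c['mtx'][1,2])/c['mtx'][1,1],1])
    r=np.array(c['rotation']);M=r if r.ndim==2 else R.from_rotvec(r).as_matrix()
    d=M@d;p=np.array(c['position']);return (p+d*(z-p[2])/d[2])
def proj(c,P):
    M=R.from_rotvec(c['rotation']).as_matrix();q=M.T@(np.array(P)-c['position']);return (c['mtx']@q)[:2]/q[2]
E
python3 - <<'E'
from h import *
c=pickle.load(open('pics/top0.pkl','rb'));im=c['image'][...,::-1]
cv2.imwrite('pics/crop.png',cv2.resize(im[115:300,190:470],None,fx=2.8,fy=2.8,interpolation=cv2.INTER_CUBIC))
for n,uv,z in [('roll',(294,163),.025),('v1',(296,205),.055),('v2',(289,244),.055),('card',(252,259),.008),('jar',(208,279),.07),('short',(348,219),.01),('long',(432,220),.01),('ring',(303,125),.009),('tw',(430,290),.005),('knob',(190,161),.287),('foot',(235,140),0)]: print(n,ray(c,uv,z).round(3))
E
```

```text
roll [0.64  0.057 0.025]
v1 [0.524 0.048 0.055]
v2 [0.426 0.065 0.055]
card [0.388 0.164 0.008]
jar [0.341 0.258 0.07 ]
short [ 0.493 -0.086  0.01 ]
long [ 0.492 -0.306  0.01 ]
ring [0.749 0.035 0.009]
tw [ 0.311 -0.296  0.005]
knob [0.578 0.236 0.287]
foot [0.71  0.221 0.   ]
```

View pics/crop.png

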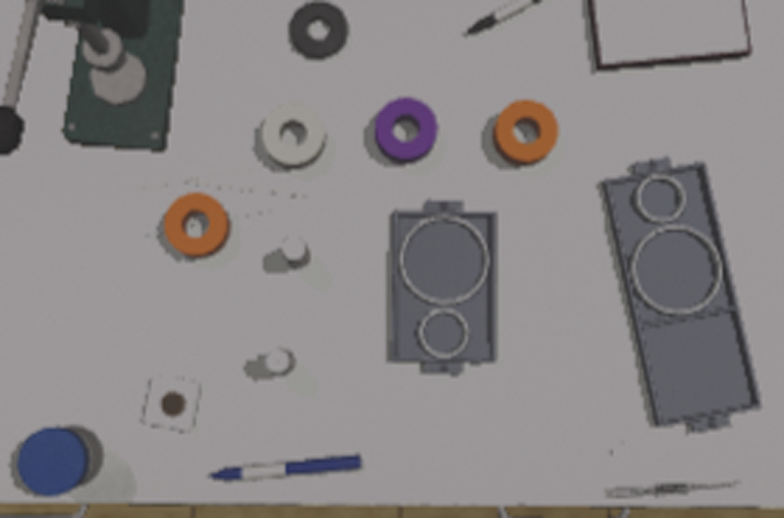

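The crop (scale 2.8) confirms the choices: cream roll (294,135), vial caps (294,249) and (278,361), card (172,403), and jar cap (53,460). The short tray's rings are at (444,260) and (443,332), the long tray's at (661,198) and (676,270). I'll turn these into positions and cross-check them in the side view.

```bash
python3 - <<'E'
from h import *
c=pickle.load(open('pics/top0.pkl','rb'));s=pickle.load(open('pics/side0.pkl','rb'))
f=lambda p:((p[0]+.5)/2.8-.5+190,(p[1]+.5)/2.8-.5+115)
hsv=cv2.cvtColor(c['image'],cv2.COLOR_RGB2HSV)
im=s['image'][...,::-1].copy();im=cv2.resize(im[130:340,220:460],None,fx=3.2,fy=2.8*3.2/2.8,interpolation=cv2.INTER_CUBIC)
m=cv2.inRange(hsv,(105,110,40),(125,255,255))[255:300,190:225];mm=cv2.moments(m,True);print('jarcap px',mm['m10']/mm['m00']+190,mm['m01']/mm['m00']+255,m.sum()/255)
P={}
for n,p,z in [('roll',(294,135),.025),('v1',(294,249),.055),('v2',(278,361),.055),('card',(171,403),.008),('jar',(53,460),.07),('sL',(444,260),.012),('sS',(443,332),.012),('lS',(661,198),.012),('lL',(676,270),.012),('c1',(150,376),.008),('c2',(200,382),.008),('c3',(193,430),.008),('c4',(142,424),.008)]:
    P[n]=ray(c,f(p),z);u=(proj(s,P[n])-(220,130))*3.2;cv2.drawMarker(im,tuple(int(x) for x in u),(0,0,255),0,10,1);print(n,P[n].round(4))
d=lambda a,b:(np.linalg.norm(P[a]-P[b]),np.degrees(np.arctan2(*(P[b]-P[a])[1::-1])))
for a,b in[('sS','sL'),('lL','lS'),('c1','c4'),('c2','c3'),('c1','c2'),('c4','c3')]:print(a,b,d(a,b))
cv2.imwrite('pics/sidechk.png',im);print(im.shape)
E
```

```text
jarcap px 208.09112149532712 279.3434579439252 428.0
roll [0.6399 0.0552 0.025 ]
v1 [0.5275 0.0518 0.055 ]
v2 [0.4271 0.0647 0.055 ]
card [0.3888 0.1677 0.008 ]
jar [0.3406 0.2569 0.07  ]
sL [ 0.5233 -0.0864  0.012 ]
sS [ 0.4557 -0.0851  0.012 ]
lS [ 0.5832 -0.2918  0.012 ]
lL [ 0.5147 -0.3037  0.012 ]
c1 [0.4137 0.188  0.008 ]
c2 [0.4083 0.1412 0.008 ]
c3 [0.3642 0.1466 0.008 ]
c4 [0.3694 0.1941 0.008 ]
sS sL (np.float64(0.06762178684820978), np.float64(-1.105137840163006))
lL lS (np.float64(0.06948141117585616), np.float64(9.832399242176276))
c1 c4 (np.float64(0.044695364924978116), np.float64(172.13999858482916))
c2 c3 (np.float64(0.04452572329013621), np.float64(172.97966084099733))
c1 c2 (np.float64(0.04714590613625229), np.float64(-96.48991275711232))
c4 c3 (np.float64(0.04780264913843362), np.float64(-96.2996103169969))
(672, 768, 3)
```

View pics/sidechk.png

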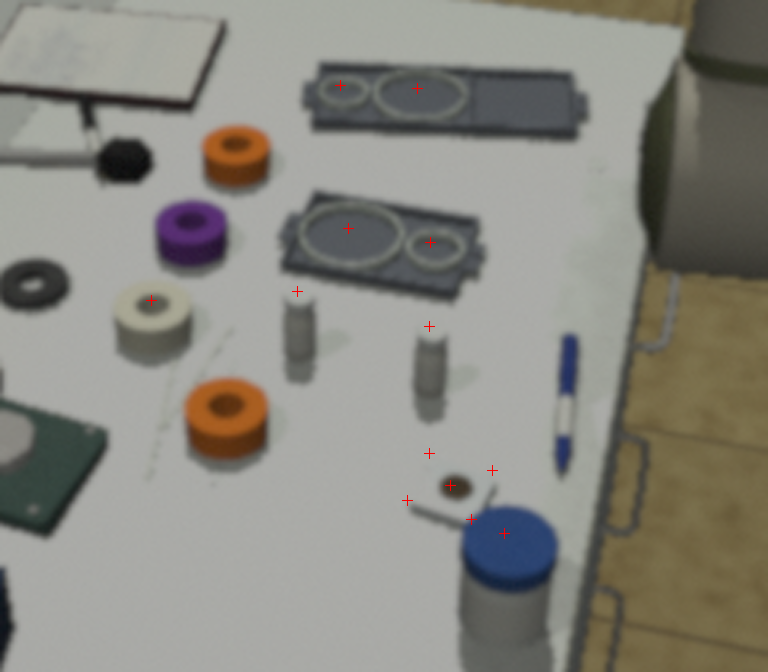

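The side crop shows every mark about 2–3 mm toward -y of its feature, for example the jar cap at (509,545) against its mark at (505,533). That is a common calibration offset, so I'll add 2 mm in y everywhere. Next is a helper that gives tool-frame deltas.

```bash
cat > go.py <<'E'
import sys,numpy as np
from plant import bot
from scipy.spatial.transform import Rotation as R
x,y,z,yaw=map(float,sys.argv[1:5]);s=bot.get_state();M=R.from_rotvec(s['tool_rot'])
T=R.from_euler('z',yaw,degrees=True)*R.from_euler('x',180,degrees=True)
rv=np.degrees((M.inv()*T).as_rotvec())/5
d=np.array([x,y,z])-s['ee_pos']
print('t',round(s['time'],2),'turn',rv.round(2),'shift after turn',(T.inv().apply(d)/.04).round(3),'now',s['ee_pos'].round(4),'w',round(s['width'],4),'F',s['wrist_force'].round(1))
E
python3 go.py .64 .057 .15 10
```

```text
t 0.1 turn [-0.01 -0.    1.77] shift after turn [ 13.988 -11.588   2.02 ] now [ 0.1695 -0.4967  0.2308] w 0.0855 F [-0.8 -0.1 -0.2]
```

```bash
python3 -m jog '0 0 0.885 0 0 0 1; 0 0 0.885 0 0 0 1; 0 0 0 0.4 -0.3 0 1; 0 0 0 0.7 -0.58 0 1; 0 0 0 0.8 -0.66 0.1 1; 0 0 0 0.8 -0.66 0.1 1; 0 0 0 0.8 -0.66 0.1 1; 0 0 0 0.8 -0.66 0.1 1; 0 0 0 0.8 -0.66 0.1 1; 0 0 0 0.8 -0.66 0.1 1; 0 0 0 0.8 -0.66 0.1 1; 0 0 0 0.8 -0.66 0.1 1; 0 0 0 0.8 -0.66 0.1 1; 0 0 0 0.8 -0.66 0.1 1; 0 0 0 0.8 -0.66 0.1 1; 0 0 0 0.8 -0.66 0.1 1; 0 0 0 0.8 -0.66 0.1 1; 0 0 0 0.8 -0.66 0.1 1; 0 0 0 0.7 -0.6 0.1 1; 0 0 0 0 0 0 1' 40; python3 go.py .64 .057 .15 10
```

```text
time: 2.1
ee_pos: [0.6083, 0.0189, 0.1698]
tool_rot: [-3.128, -0.279, 0.002]
wrist_force: [0.6, -1.1, -0.1]
width: 0.0856
t 2.1 turn [-0.01  0.01  0.04] shift after turn [ 0.945 -0.8    0.494] now [0.6083 0.0189 0.1698] w 0.0856 F [ 0.6 -1.1 -0.1]
```

```bash
python3 -m jog '0 0 0.04 0.5 -0.4 0.25 1; 0 0 0 0.445 -0.4 0.24 1; 0 0 0 0 0 0 1;0 0 0 0 0 0 1' ; cat > w.py <<'E'
import sys
from h import *
from plant import cams
c=cams.capture('wrist');n=sys.argv[1];im=c['image'][...,::-1].copy()
for a in sys.argv[2:]:
    u=proj(c,[float(v) for v in a.split(',')]);cv2.drawMarker(im,tuple(int(round(x)) for x in u),(0,0,255),0,14,1)
cv2.imwrite(f'pics/{n}.png',im);pickle.dump(c,open(f'pics/{n}.pkl','wb'));print(np.round(c['position'],3))
E
python3 go.py .64 .057 .15 10; python3 w.py w1 .64,.057,.025 .64,.057,0 .5275,.0535,.055
```

```text
time: 2.5
ee_pos: [0.6386, 0.0532, 0.1513]
tool_rot: [3.13, 0.268, -0.002]
wrist_force: [0.2, 0.4, -0.4]
width: 0.0855
t 2.5 turn [ 0.    0.01 -0.04] shift after turn [ 0.051 -0.087  0.033] now [0.6386 0.0532 0.1513] w 0.0855 F [ 0.2  0.4 -0.4]
[0.712 0.066 0.295]
```

View pics/w1.png

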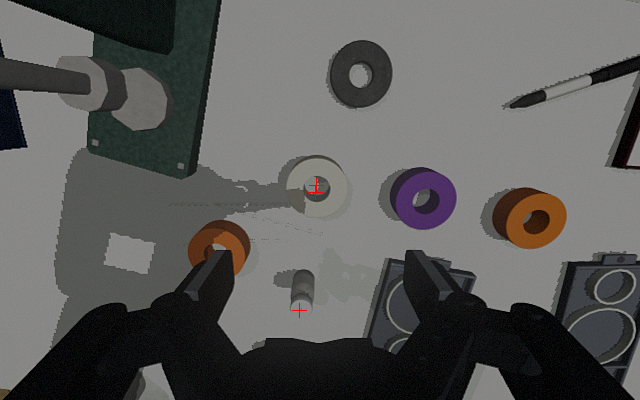

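The wrist view shows the cream roll's hole at (316,188), right where its estimate projects (316,184), and the vial cap near its mark. I'll descend on the roll.

```bash
python3 -m jog '0 0 0 0.05 -0.08 0.5 1; 0 0 0 0 0 0.7 1; 0 0 0 0 0 0.7 1; 0 0 0 0 0 0.7 1; 0 0 0 0 0 0.5 1; 0 0 0 0 0 0.4 1; 0 0 0 0 0 0.1 1; 0 0 0 0 0 0 1; 0 0 0 0 0 0 -1; 0 0 0 0 0 0 -1; 0 0 0 0 0 0 -1; 0 0 0 0 0 0 -1; 0 0 0 0 0 0 -1; 0 0 0 0 0 0 -1; 0 0 0 0 0 0 -1'; python3 go.py .515 -.302 .10 10
```

```text
time: 4.05
ee_pos: [0.6412, 0.057, 0.0093]
tool_rot: [3.13, 0.268, 0.004]
wrist_force: [-1.7, -0.6, 6.6]
width: 0.0564
t 4.05 turn [ 0.01 -0.03 -0.04] shift after turn [-4.666  8.291 -2.268] now [0.6412 0.057  0.0093] w 0.0564 F [-1.7 -0.6  6.6]
```

```bash
python3 -m jog '0 0 0 0 0 -0.3 -1; 0 0 0 0 0 -0.6 -1; 0 0 0 0 0 -0.7 -1;0 0 0 0 0 -0.7 -1; 0 0 0 0 0 -0.4 -1; 0 0 0 0 0 0 -1;0 0 0 0 0 0 -1'; python3 go.py .515 -.302 .12 10;python3 w.py w2; python3 - <<'E'
from plant import cams
import cv2
cv2.imwrite('pics/s2.png',cv2.resize(cams.capture('side')['image'][130:310,160:460,::-1],None,fx=2.5,fy=2.5))
E
```

```text
time: 4.75
ee_pos: [0.6402, 0.0572, 0.1155]
tool_rot: [-3.13, -0.268, 0.0]
wrist_force: [-0.2, -0.0, -1.1]
width: 0.0567
t 4.75 turn [-0.    0.   -0.04] shift after turn [-4.641  8.3   -0.112] now [0.6402 0.0572 0.1155] w 0.0567 F [-0.2 -0.  -1.1]
[0.713 0.07  0.259]
```

View pics/s2.png

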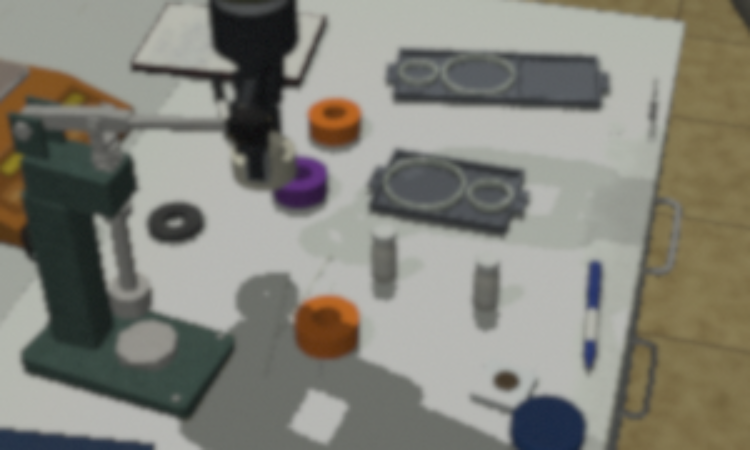

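The side view shows the cream roll held level in the jaws, clear of the purple roll. Moving over the long tray.

```bash
python3 -m jog '0 0 0 -0.2 0.35 0 -1; 0 0 0 -0.38 0.68 0 -1; 0 0 0 -0.38 0.68 0 -1; 0 0 0 -0.38 0.68 0 -1; 0 0 0 -0.38 0.68 0 -1; 0 0 0 -0.38 0.68 0 -1; 0 0 0 -0.38 0.68 0 -1; 0 0 0 -0.38 0.68 0 -1; 0 0 0 -0.38 0.68 0 -1; 0 0 0 -0.38 0.68 0 -1; 0 0 0 -0.38 0.68 0 -1; 0 0 0 -0.38 0.68 0 -1; 0 0 0 -0.26 0.47 0 -1; 0 0 0 0 0 0.4 -1; 0 0 0 0 0 0.6 -1; 0 0 0 0 0 0.4 -1; 0 0 0 0 0 0 -1; 0 0 0 0 0 0 -1'; python3 go.py .515 -.302 .015 10; python3 w.py w3 .515,-.302,.012 .583,-.29,.012
```

```text
time: 6.65
ee_pos: [0.5135, -0.302, 0.0599]
tool_rot: [-3.13, -0.267, 0.0]
wrist_force: [-0.2, -0.0, -0.5]
width: 0.0565
t 6.65 turn [-0.    0.   -0.05] shift after turn [0.037 0.006 1.122] now [ 0.5135 -0.302   0.0599] w 0.0565 F [-0.2 -0.  -0.5]
[ 0.586 -0.289  0.204]
```

View pics/w3.png

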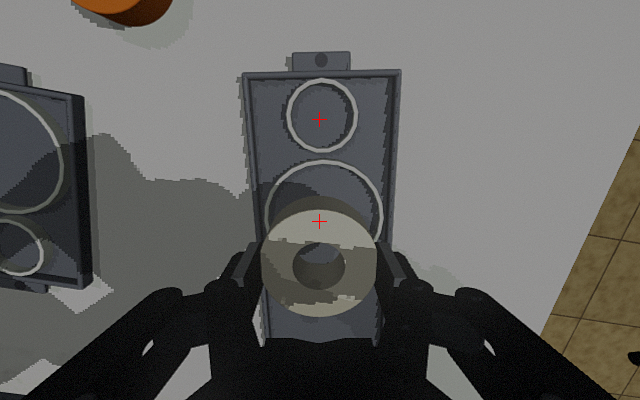

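In the wrist view the small ring is centred at (322,116) against its mark (319,118), and the large ring at about (324,217) against (319,221). I'll shift about 2 mm in +x and -y, then lower.

```bash
python3 -m jog '0 0 0 0.08 0.06 0.4 -1; 0 0 0 0 0 0.4 -1; 0 0 0 0 0 0.2 -1; 0 0 0 0 0 0.1 -1; 0 0 0 0 0 0 -1;0 0 0 0 0 0 -1'; python3 go.py .517 -.304 .015 10
```

```text
time: 7.3
ee_pos: [0.5178, -0.3037, 0.0162]
tool_rot: [3.129, 0.268, 0.001]
wrist_force: [-0.0, -0.6, 0.7]
width: 0.0564
t 7.3 turn [ 0.01 -0.01 -0.04] shift after turn [-0.022  0.005  0.03 ] now [ 0.5178 -0.3037  0.0162] w 0.0564 F [-0.  -0.6  0.7]
```

```bash
python3 -m jog '0 0 0 0 0 0.03 0.5; 0 0 0 0 0 0 1; 0 0 0 0 0 0 1; 0 0 0 0 0 0 1; 0 0 0 0 0 -0.3 1; 0 0 0 0 0 -0.6 1; 0 0 0 0 0 -0.7 1; 0 0 0 0 0 -0.7 1; 0 0 0 0 0 -0.5 1; 0 0 0 0 0 0 1'; python3 go.py .528 .053 .12 10; python3 w.py w4 .517,-.304,.029 .5845,-.292,.012
```

```text
time: 8.3
ee_pos: [0.5186, -0.3043, 0.1303]
tool_rot: [3.126, 0.268, 0.007]
wrist_force: [0.1, 0.0, 0.0]
width: 0.0852
t 8.3 turn [ 0.06 -0.05 -0.04] shift after turn [ 1.781 -8.756  0.258] now [ 0.5186 -0.3043  0.1303] w 0.0852 F [0.1 0.  0. ]
[ 0.591 -0.291  0.274]
```

View pics/w4.png

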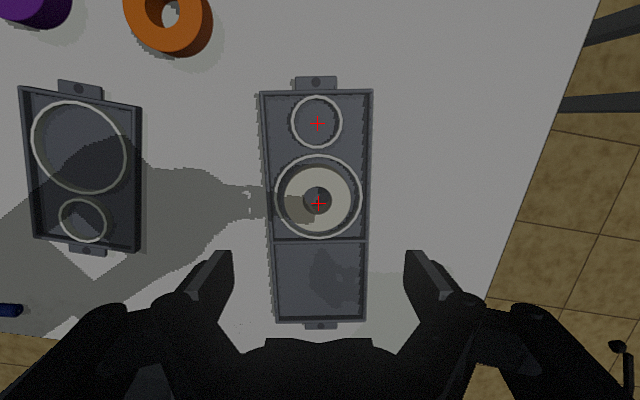

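The roll lies flat and centred in the large ring (317,200), and the small ring's mark is centred at (317,123). I'll use this view to fix the compartment (320,282) and the short tray's rings, (83,220) and (81,147), then go to the vial.

```bash
python3 - <<'E'
from h import *
c=pickle.load(open('pics/w4.pkl','rb'))
for p,z in[((320,282),.004),((83,220),.012),((81,147),.012),((317,123),.012)]:print(p,ray(c,p,z).round(4))
E
python3 -m jog '0 0 0 0.07 -0.35 0 0.2; 0 0 0 0.14 -0.7 0 0.2; 0 0 0 0.14 -0.7 0 0.2; 0 0 0 0.14 -0.7 0 0.2; 0 0 0 0.14 -0.7 0 0.2; 0 0 0 0.14 -0.7 0 0.2; 0 0 0 0.14 -0.7 0 0.2; 0 0 0 0.14 -0.7 0 0.2; 0 0 0 0.14 -0.7 0 0.2; 0 0 0 0.14 -0.7 0 0.2; 0 0 0 0.14 -0.7 0 0.2; 0 0 0 0.14 -0.7 0.1 0.2; 0 0 0 0.14 -0.7 0.1 0.2; 0 0 0 0 0 0 0.2; 0 0 0 0 0 0 0.2'; python3 go.py .528 .053 .12 10; python3 w.py w5 .528,.053,.055 .528,.053,0
```

```text
(320, 282) [ 0.4238 -0.3225  0.004 ]
(83, 220) [ 0.4575 -0.0855  0.012 ]
(81, 147) [ 0.5282 -0.0876  0.012 ]
(317, 123) [ 0.5843 -0.2919  0.012 ]
time: 9.85
ee_pos: [0.5261, 0.0541, 0.1177]
tool_rot: [-3.13, -0.27, 0.003]
wrist_force: [-0.4, -0.8, -0.5]
width: 0.0512
t 9.85 turn [-0.01  0.02 -0.03] shift after turn [ 0.041  0.036 -0.058] now [0.5261 0.0541 0.1177] w 0.0512 F [-0.4 -0.8 -0.5]
[0.599 0.067 0.261]
```

View pics/w5.png

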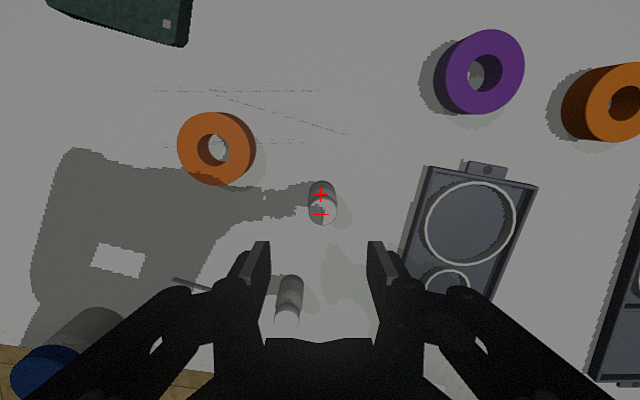

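The cap centre is at about (322,211) against its mark (321,214), so about 2 mm more +x. Descending to grip.

```bash
python3 -m jog '0 0 0 0.08 0.03 0.4 0.2; 0 0 0 0 0 0.7 0.2; 0 0 0 0 0 0.7 0.2; 0 0 0 0 0 0.5 0.2; 0 0 0 0 0 0.26 0.2; 0 0 0 0 0 0 0.2; 0 0 0 0 0 0 -1; 0 0 0 0 0 0 -1; 0 0 0 0 0 0 -1; 0 0 0 0 0 0 -1; 0 0 0 0 0 0 -1; 0 0 0 0 0 0 -1' 30; python3 go.py .584 -.292 .10 10;python3 -m jog '0 0 0 0 0 -0.3 -1; 0 0 0 0 0 -0.6 -1; 0 0 0 0 0 -0.7 -1;0 0 0 0 0 -0.7 -1; 0 0 0 0 0 -0.3 -1; 0 0 0 0 0 0 -1;0 0 0 0 0 0 -1'; python3 go.py .584 -.292 .10 10
```

```text
time: 11.1
ee_pos: [0.5311, 0.0526, 0.0173]
tool_rot: [3.129, 0.268, 0.003]
wrist_force: [-0.3, -1.3, 6.5]
width: 0.0228
t 11.1 turn [ 0.01 -0.02 -0.04] shift after turn [-0.193  8.713 -2.068] now [0.5311 0.0526 0.0173] w 0.0228 F [-0.3 -1.3  6.5]
time: 11.8
ee_pos: [0.5299, 0.0528, 0.1193]
tool_rot: [-3.13, -0.268, 0.002]
wrist_force: [0.6, -0.5, -0.9]
width: 0.023
t 11.8 turn [-0.    0.01 -0.04] shift after turn [-0.164  8.724  0.481] now [0.5299 0.0528 0.1193] w 0.023 F [ 0.6 -0.5 -0.9]
```

```bash
python3 -m jog '0 0 0 0 0.32 0 -1; 0 0 0 -0.02 0.7 0 -1; 0 0 0 -0.02 0.7 0 -1; 0 0 0 -0.02 0.7 0 -1; 0 0 0 -0.02 0.7 0 -1; 0 0 0 -0.02 0.7 0 -1; 0 0 0 -0.02 0.7 0 -1; 0 0 0 -0.02 0.7 0 -1; 0 0 0 -0.02 0.7 0 -1; 0 0 0 0 0.7 0 -1; 0 0 0 0 0.7 0 -1; 0 0 0 0 0.7 0.3 -1; 0 0 0 0 0.6 0.6 -1; 0 0 0 0 0.1 0.5 -1; 0 0 0 0 0 0 -1; 0 0 0 0 0 0 -1'; python3 go.py .5845 -.292 .022 10; python3 w.py w6 .5845,-.292,.012
```

```text
time: 13.4
ee_pos: [0.5829, -0.2922, 0.0636]
tool_rot: [-3.129, -0.268, 0.002]
wrist_force: [-0.3, -0.2, 0.4]
width: 0.023
t 13.4 turn [-0.01  0.01 -0.05] shift after turn [0.04  0.002 1.041] now [ 0.5829 -0.2922  0.0636] w 0.023 F [-0.3 -0.2  0.4]
[ 0.656 -0.279  0.207]
```

View pics/w6.png

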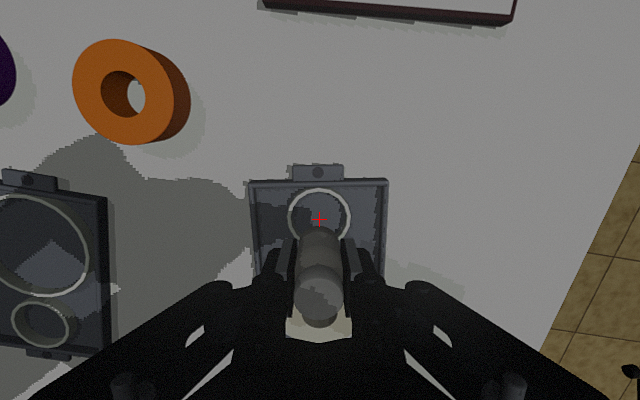

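The vial is held upright, and the small ring's centre (319,218) is on the mark. I'll lower, release to a partial opening and lift.

```bash
python3 -m jog '0 0 0 0.04 0 0.4 -1; 0 0 0 0 0 0.4 -1; 0 0 0 0 0 0.2 -1; 0 0 0 0 0 0.05 -1; 0 0 0 0 0 0 -1;0 0 0 0 0 0 -1'; python3 go.py .5845 -.292 .022 10; python3 -m jog '0 0 0 0 0 0 0; 0 0 0 0 0 0 0.2; 0 0 0 0 0 0 0.2; 0 0 0 0 0 0 0.2; 0 0 0 0 0 -0.3 0.2; 0 0 0 0 0 -0.6 0.2; 0 0 0 0 0 -0.7 0.2; 0 0 0 0 0 -0.7 0.2; 0 0 0 0 0 -0.5 0.2; 0 0 0 0 0 0 0.2'; python3 go.py .4275 .066 .12 0
```

```text
time: 14.05
ee_pos: [0.5849, -0.2917, 0.0217]
tool_rot: [-3.13, -0.268, 0.0]
wrist_force: [-0.7, -0.0, -0.7]
width: 0.0227
t 14.05 turn [-0.    0.   -0.04] shift after turn [-0.011  0.006 -0.007] now [ 0.5849 -0.2917  0.0217] w 0.0227 F [-0.7 -0.  -0.7]
time: 15.05
ee_pos: [0.5861, -0.2926, 0.1382]
tool_rot: [3.126, 0.268, 0.008]
wrist_force: [-0.2, -0.1, -0.5]
width: 0.0513
t 15.05 turn [ 0.05 -0.06  1.96] shift after turn [-3.965 -8.965  0.456] now [ 0.5861 -0.2926  0.1382] w 0.0513 F [-0.2 -0.1 -0.5]
```

```bash
python3 -m jog '0 0 0.98 0 0 0 0.2; 0 0 0.98 0 0 0 0.2; 0 0 0 -0.15 -0.35 0 0.2; 0 0 0 -0.3 -0.69 0 0.2; 0 0 0 -0.3 -0.69 0 0.2; 0 0 0 -0.3 -0.69 0 0.2; 0 0 0 -0.3 -0.69 0 0.2; 0 0 0 -0.3 -0.69 0 0.2; 0 0 0 -0.3 -0.69 0 0.2; 0 0 0 -0.3 -0.69 0 0.2; 0 0 0 -0.3 -0.69 0 0.2; 0 0 0 -0.3 -0.69 0 0.2; 0 0 0 -0.3 -0.69 0 0.2; 0 0 0 -0.3 -0.69 0.1 0.2; 0 0 0 -0.3 -0.69 0.2 0.2; 0 0 0 -0.2 -0.32 0.2 0.2; 0 0 0 0 0 0 0.2; 0 0 0 0 0 0 0.2'; python3 go.py .4285 .0655 .12 0; python3 w.py w7 .4285,.0655,.055 .4285,.0655,0 .389,.169,.008 .3406,.2585,.07
python3 - <<'E'
from h import *
c=pickle.load(open('pics/w5.pkl','rb'));print(ray(c,(286,317),.055))
E
```

```text
time: 16.85
ee_pos: [0.4274, 0.0657, 0.1141]
tool_rot: [3.141, 0.0, 0.0]
wrist_force: [0.2, -0.1, 0.4]
width: 0.0514
t 16.85 turn [ 0. -0.  0.] shift after turn [ 0.028  0.006 -0.148] now [0.4274 0.0657 0.1141] w 0.0514 F [ 0.2 -0.1  0.4]
[0.501 0.066 0.258]
[0.43176318 0.06606713 0.055     ]
```

View pics/w7.png

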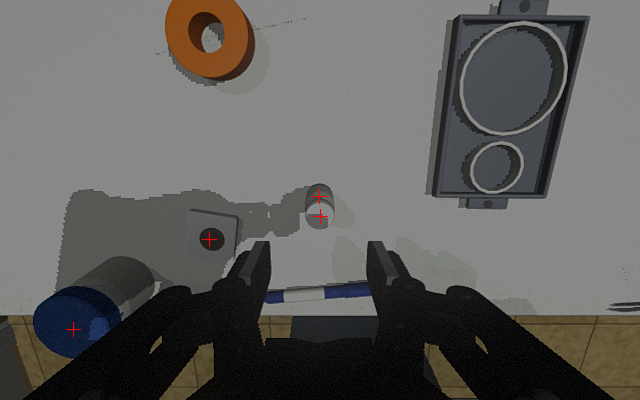

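The cap is at (320,214), on its mark. The specimen is at (212,240) against (209,239), and the jar cap at about (78,322) against (74,329), so I'll put the jar about 3 mm further in +x. Gripping vial 2.

```bash
python3 -m jog '0 0 0 0.05 0 0.4 0.2; 0 0 0 0 0 0.7 0.2; 0 0 0 0 0 0.7 0.2; 0 0 0 0 0 0.45 0.2; 0 0 0 0 0 0.25 0.2; 0 0 0 0 0 0 0.2; 0 0 0 0 0 0 -1; 0 0 0 0 0 0 -1; 0 0 0 0 0 0 -1; 0 0 0 0 0 0 -1; 0 0 0 0 0 0 -1; 0 0 0 0 0 0 -1' 30; python3 go.py .457 -.086 .10 0;python3 -m jog '0 0 0 0 0 -0.3 -1; 0 0 0 0 0 -0.6 -1; 0 0 0 0 0 -0.7 -1;0 0 0 0 0 -0.7 -1; 0 0 0 0 0 -0.3 -1; 0 0 0 0 0 0 -1;0 0 0 0 0 0 -1'; python3 go.py .457 -.086 .10 0
python3 - <<'E'
from h import *
c=pickle.load(open('pics/w7.pkl','rb'))
for p,z in[((497,167),.012),((513,78),.012),((212,240),.01),((78,322),.07)]:print(ray(c,p,z).round(4))
for p in[(190,210),(240,215),(234,257)]:print('card',ray(c,p,.008).round(4))
E
```

```text
time: 18.1
ee_pos: [0.4298, 0.0661, 0.015]
tool_rot: [3.141, 0.0, 0.003]
wrist_force: [-0.8, -1.0, 6.7]
width: 0.0226
t 18.1 turn [ 0.01 -0.03  0.  ] shift after turn [ 0.681  3.802 -2.124] now [0.4298 0.0661 0.015 ] w 0.0226 F [-0.8 -1.   6.7]
time: 18.8
ee_pos: [0.4288, 0.0663, 0.1178]
tool_rot: [-3.142, 0.0, 0.0]
wrist_force: [0.1, 0.4, -0.8]
width: 0.023
t 18.8 turn [-0.  0. -0.] shift after turn [0.706 3.807 0.444] now [0.4288 0.0663 0.1178] w 0.023 F [ 0.1  0.4 -0.8]
[ 0.4575 -0.0866  0.012 ]
[ 0.5281 -0.0868  0.012 ]
[0.3887 0.1655 0.01  ]
[0.3468 0.2527 0.07  ]
card [0.4175 0.1832 0.008 ]
card [0.4127 0.1381 0.008 ]
card [0.3701 0.1472 0.008 ]
```

```bash
python3 -m jog '0 0 0 0.07 0.4 0 -1; 0 0 0 0.13 0.7 0 -1; 0 0 0 0.13 0.7 0 -1; 0 0 0 0.13 0.7 0 -1; 0 0 0 0.13 0.7 0 -1; 0 0 0 0.13 0.62 0.2 -1; 0 0 0 0 0 0.6 -1; 0 0 0 0 0 0.6 -1; 0 0 0 0 0 0 -1; 0 0 0 0 0 0 -1'; python3 go.py .4575 -.0865 .020 0
```

```text
time: 19.8
ee_pos: [0.4575, -0.0864, 0.0619]
tool_rot: [-3.141, 0.0, 0.002]
wrist_force: [0.4, -0.2, 1.2]
width: 0.0229
t 19.8 turn [-0.01  0.02 -0.  ] shift after turn [-1.000e-03  3.000e-03  1.047e+00] now [ 0.4575 -0.0864  0.0619] w 0.0229 F [ 0.4 -0.2  1.2]
```

```bash
python3 -m jog '0 0 0 0 0 0.4 -1; 0 0 0 0 0 0.4 -1; 0 0 0 0 0 0.2 -1; 0 0 0 0 0 0.05 -1; 0 0 0 0 0 0 -1;0 0 0 0 0 0 -1'; python3 go.py .4575 -.0865 .020 0; python3 -m jog '0 0 0 0 0 0 0; 0 0 0 0 0 0 0.2; 0 0 0 0 0 0 0.2; 0 0 0 0 0 0 0.2; 0 0 0 0 0 -0.3 0.2; 0 0 0 0 0 -0.6 0.2; 0 0 0 0 0 -0.7 0.2; 0 0 0 0 0 -0.7 0.2; 0 0 0 0 0 -0.5 0.5; 0 0 0 0 0 0 0.5'; python3 go.py .389 .1655 .12 -7
```

```text
time: 20.4
ee_pos: [0.4582, -0.0867, 0.0208]
tool_rot: [3.141, -0.0, 0.002]
wrist_force: [-0.2, 0.1, 0.1]
width: 0.023
t 20.4 turn [ 0.01 -0.01 -0.  ] shift after turn [-0.018 -0.006  0.021] now [ 0.4582 -0.0867  0.0208] w 0.023 F [-0.2  0.1  0.1]
time: 21.4
ee_pos: [0.459, -0.0871, 0.1352]
tool_rot: [3.139, -0.0, 0.008]
wrist_force: [0.7, -0.9, -1.1]
width: 0.0643
t 21.4 turn [ 0.02 -0.06  1.4 ] shift after turn [-2.506 -6.054  0.38 ] now [ 0.459  -0.0871  0.1352] w 0.0643 F [ 0.7 -0.9 -1.1]
```

```bash
python3 -m jog '0 0 0.7 0 0 0 0.5; 0 0 0.7 0 0 0 0.5; 0 0 0 -0.15 -0.35 0 0.5; 0 0 0 -0.29 -0.7 0 0.5; 0 0 0 -0.29 -0.7 0 0.5; 0 0 0 -0.29 -0.7 0 0.5; 0 0 0 -0.29 -0.7 0 0.5; 0 0 0 -0.29 -0.7 0 0.5; 0 0 0 -0.29 -0.7 0 0.5; 0 0 0 -0.29 -0.7 0 0.5; 0 0 0 -0.29 -0.7 0.2 0.5; 0 0 0 0 -0.1 0.2 0.5; 0 0 0 0 0 0 0.5; 0 0 0 0 0 0 0.5'; python3 go.py .389 .1655 .12 -7;  python3 w.py w8 .389,.1655,.01 .344,.2555,.07
```

```text
time: 22.8
ee_pos: [0.3892, 0.1653, 0.116]
tool_rot: [3.136, -0.191, -0.001]
wrist_force: [-0.5, 1.1, 0.3]
width: 0.0638
t 22.8 turn [0.   0.01 0.  ] shift after turn [-0.004 -0.004 -0.1  ] now [0.3892 0.1653 0.116 ] w 0.0638 F [-0.5  1.1  0.3]
[0.463 0.157 0.26 ]
```

View pics/w8.png

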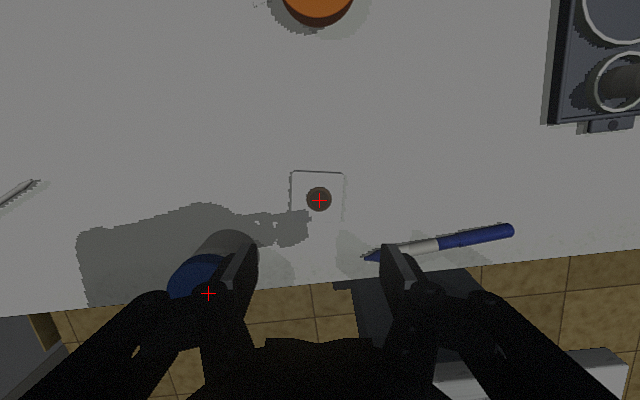

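The jaws are square to the card, with the specimen at (319,198) on its mark. Descending carefully.

```bash
python3 -m jog '0 0 0 0 0 0.4 0.5; 0 0 0 0 0 0.7 0.5; 0 0 0 0 0 0.7 0.5; 0 0 0 0 0 0.6 0.5; 0 0 0 0 0 0.3 0.45; 0 0 0 0 0 0.15 0.4; 0 0 0 0 0 0.05 0.4; 0 0 0 0 0 0 0.4'; python3 go.py .389 .1655 0 -7
```

```text
time: 23.65
ee_pos: [0.3897, 0.1654, 0.0005]
tool_rot: [-3.136, 0.193, -0.001]
wrist_force: [-0.5, 0.2, 0.3]
width: 0.0596
t 23.65 turn [-0.   -0.01 -0.01] shift after turn [-0.017  0.001  0.013] now [0.3897 0.1654 0.0005] w 0.0596 F [-0.5  0.2  0.3]
```

```bash
python3 -m jog '0 0 0 0 0 0 0.2; 0 0 0 0 0 0 0; 0 0 0 0 0 0 0; 0 0 0 0 0 0 0; 0 0 0 0 0 0 0; 0 0 0 0 0 0 0' 20; python3 -m jog '0 0 0 0 0 -0.1 0; 0 0 0 0 0 -0.3 0; 0 0 0 0 0 -0.6 0; 0 0 0 0 0 -0.7 0; 0 0 0 0 0 -0.7 0;0 0 0 0 0 -0.5 0; 0 0 0 0 0 0 0; 0 0 0 0 0 0 0'; python3 go.py .424 -.3225 .10 10
```

```text
time: 24.25
ee_pos: [0.3897, 0.1657, 0.0009]
tool_rot: [-3.136, 0.192, -0.002]
wrist_force: [-2.0, -1.9, 6.5]
width: 0.045
time: 25.05
ee_pos: [0.3891, 0.1657, 0.116]
tool_rot: [-3.136, 0.192, -0.001]
wrist_force: [0.4, 0.2, -0.7]
width: 0.045
t 25.05 turn [-0.  -0.  -3.4] shift after turn [-1.26  12.171  0.4  ] now [0.3891 0.1657 0.116 ] w 0.045 F [ 0.4  0.2 -0.7]
```

```bash
python3 -m jog '0 0 -0.85 0 0 0 0; 0 0 -0.85 0 0 0 0; 0 0 -0.85 0 0 0 0; 0 0 -0.85 0 0 0 0; 0 0 0 -0.07 0.5 0 0; 0 0 0 -0.07 0.7 0 0; 0 0 0 -0.07 0.7 0 0; 0 0 0 -0.07 0.7 0 0; 0 0 0 -0.07 0.7 0 0; 0 0 0 -0.07 0.7 0 0; 0 0 0 -0.07 0.7 0 0; 0 0 0 -0.07 0.7 0 0; 0 0 0 -0.07 0.7 0 0; 0 0 0 -0.07 0.7 0 0; 0 0 0 -0.07 0.7 0 0; 0 0 0 -0.07 0.7 0 0; 0 0 0 -0.07 0.7 0 0; 0 0 0 -0.07 0.7 0 0; 0 0 0 -0.07 0.7 0 0; 0 0 0 -0.07 0.7 0 0'; python3 -m jog '0 0 0 -0.07 0.7 0.1 0; 0 0 0 -0.07 0.43 0.4 0; 0 0 0 0 0 0.7 0; 0 0 0 0 0 0.4 0; 0 0 0 0 0 0 0; 0 0 0 0 0 0 0'; python3 go.py .424 -.3225 .010 10; python3 w.py w9 .424,-.3225,.004
```

```text
time: 27.05
ee_pos: [0.4209, -0.2761, 0.1146]
tool_rot: [-3.128, -0.273, 0.002]
wrist_force: [1.0, 0.3, 0.2]
width: 0.0452
time: 27.65
ee_pos: [0.4236, -0.3207, 0.0517]
tool_rot: [-3.129, -0.274, 0.001]
wrist_force: [0.0, -0.7, -0.1]
width: 0.0452
t 27.65 turn [-0.01  0.01 -0.  ] shift after turn [1.000e-03 4.700e-02 1.043e+00] now [ 0.4236 -0.3207  0.0517] w 0.0452 F [ 0.  -0.7 -0.1]
[ 0.497 -0.308  0.195]
```

View pics/w9.png

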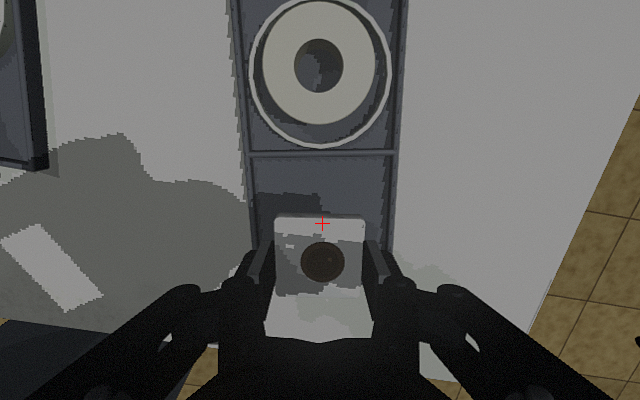

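The card is held level, face up, and centred over the compartment (mark at (322,223), inner walls about 250–394). I'll lower it and open only a little.

```bash
python3 -m jog '0 0 0 0 0.05 0.4 0; 0 0 0 0 0 0.4 0; 0 0 0 0 0 0.2 0; 0 0 0 0 0 0.08 0; 0 0 0 0 0 0 0;0 0 0 0 0 0 0'; python3 go.py .424 -.3225 .008 10; python3 -m jog '0 0 0 0 0 0 0.2; 0 0 0 0 0 0 0.25; 0 0 0 0 0 0 0.25; 0 0 0 0 0 -0.2 0.25; 0 0 0 0 0 -0.5 0.25; 0 0 0 0 0 -0.7 0.5; 0 0 0 0 0 -0.7 1; 0 0 0 0 0 -0.7 1; 0 0 0 0 0 0 1'; python3 go.py .345 .255 .13 0
```

```text
time: 28.3
ee_pos: [0.4245, -0.3232, 0.0097]
tool_rot: [3.129, 0.274, 0.001]
wrist_force: [-0.6, -0.2, -0.4]
width: 0.0452
t 28.3 turn [ 0.01 -0.01 -0.  ] shift after turn [-0.009 -0.019  0.041] now [ 0.4245 -0.3232  0.0097] w 0.0452 F [-0.6 -0.2 -0.4]
time: 29.2
ee_pos: [0.4253, -0.3242, 0.125]
tool_rot: [3.124, 0.273, 0.007]
wrist_force: [0.0, 0.4, -0.8]
width: 0.0857
t 29.2 turn [ 0.07 -0.05  2.  ] shift after turn [ -2.009 -14.479  -0.124] now [ 0.4253 -0.3242  0.125 ] w 0.0857 F [ 0.   0.4 -0.8]
```

```bash
python3 -m jog '0 0 1 0 0 0 1; 0 0 1 0 0 0 1; 0 0 0 -0.05 -0.4 0 1; 0 0 0 -0.1 -0.72 0 1; 0 0 0 -0.1 -0.72 0 1; 0 0 0 -0.1 -0.72 0 1; 0 0 0 -0.1 -0.72 0 1; 0 0 0 -0.1 -0.72 0 1; 0 0 0 -0.1 -0.72 0 1; 0 0 0 -0.1 -0.72 0 1; 0 0 0 -0.1 -0.72 0 1; 0 0 0 -0.1 -0.72 0 1; 0 0 0 -0.1 -0.72 0 1; 0 0 0 -0.1 -0.72 0 1; 0 0 0 -0.1 -0.72 0 1; 0 0 0 -0.1 -0.72 0 1; 0 0 0 -0.1 -0.72 0 1; 0 0 0 -0.1 -0.72 0 1; 0 0 0 -0.1 -0.72 0 1; 0 0 0 0 0 0 1'; python3 go.py .345 .255 .13 0
```

```text
time: 31.2
ee_pos: [0.3573, 0.1561, 0.1208]
tool_rot: [-3.141, -0.005, 0.001]
wrist_force: [0.6, -0.1, -0.6]
width: 0.0853
t 31.2 turn [-0.    0.01  0.04] shift after turn [-0.308 -2.474 -0.23 ] now [0.3573 0.1561 0.1208] w 0.0853 F [ 0.6 -0.1 -0.6]
```

```bash
python3 -m jog '0 0 0 -0.08 -0.6 -0.1 1; 0 0 0 -0.08 -0.7 -0.1 1; 0 0 0 -0.08 -0.7 0 1; 0 0 0 -0.07 -0.47 0 1; 0 0 0 0 0 0 1; 0 0 0 0 0 0 1'; python3 go.py .345 .255 .13 0;  python3 w.py w10 .345,.255,.07; python3 - <<'E'
from h import *
c=pickle.load(open('pics/w10.pkl','rb'));m=cv2.inRange(cv2.cvtColor(c['image'],cv2.COLOR_RGB2HSV),(105,110,30),(125,255,255))
n,l,st,ce=cv2.connectedComponentsWithStats(m);i=1+st[1:,4].argmax();print(st[i],ce[i],ray(c,ce[i],.07))
E
```

```text
time: 31.8
ee_pos: [0.3458, 0.2521, 0.1287]
tool_rot: [3.141, 0.0, -0.001]
wrist_force: [0.0, -0.5, -0.5]
width: 0.0858
t 31.8 turn [0.01 0.   0.  ] shift after turn [-0.02  -0.072 -0.032] now [0.3458 0.2521 0.1287] w 0.0858 F [ 0.  -0.5 -0.5]
[0.42  0.253 0.272]
[ 272  185   78   74 4318] [310.64451135 221.16929134] [0.34295155 0.25851693 0.07      ]
```

View pics/w10.png

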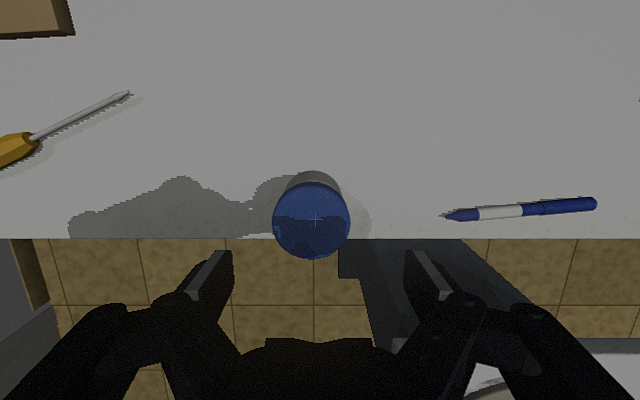

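The jar cap sits between the jaws at (311,221), which puts the jar at (.343,.2585). I'll correct by that and grip.

```bash
python3 -m jog '0 0 0 -0.05 -0.15 0.2 1; 0 0 0 0 0 0 1; 0 0 0 0 0 0.5 1; 0 0 0 0 0 0.7 1; 0 0 0 0 0 0.7 1; 0 0 0 0 0 0.45 1; 0 0 0 0 0 0.25 1; 0 0 0 0 0 0 1; 0 0 0 0 0 0 -1; 0 0 0 0 0 0 -1; 0 0 0 0 0 0 -1; 0 0 0 0 0 0 -1; 0 0 0 0 0 0 -1; 0 0 0 0 0 0 -1' 40; python3 go.py .528 -.087 .10 0; python3 -m jog '0 0 0 0 0 -0.3 -1; 0 0 0 0 0 -0.6 -1; 0 0 0 0 0 -0.7 -1;0 0 0 0 0 -0.7 -1; 0 0 0 0 0 -0.6 -1; 0 0 0 0 0 0 -1;0 0 0 0 0 0 -1'; python3 go.py .528 -.087 .10 0
```

```text
time: 33.25
ee_pos: [0.3444, 0.259, 0.0181]
tool_rot: [-3.141, 0.0, -0.003]
wrist_force: [-1.8, -0.9, 7.2]
width: 0.0578
t 33.25 turn [-0.01 -0.02 -0.  ] shift after turn [ 4.59   8.649 -2.048] now [0.3444 0.259  0.0181] w 0.0578 F [-1.8 -0.9  7.2]
time: 33.95
ee_pos: [0.3437, 0.2587, 0.133]
tool_rot: [-3.141, 0.0, -0.001]
wrist_force: [0.4, -0.1, -0.4]
width: 0.0576
t 33.95 turn [-0.   -0.01 -0.  ] shift after turn [4.607 8.643 0.824] now [0.3437 0.2587 0.133 ] w 0.0576 F [ 0.4 -0.1 -0.4]
```

```bash
python3 -m jog '0 0 0 0.16 0.3 0 -1; 0 0 0 0.33 0.62 0 -1; 0 0 0 0.33 0.62 0 -1; 0 0 0 0.33 0.62 0 -1; 0 0 0 0.33 0.62 0 -1; 0 0 0 0.33 0.62 0 -1; 0 0 0 0.33 0.62 0 -1; 0 0 0 0.33 0.62 0 -1; 0 0 0 0.33 0.62 0 -1; 0 0 0 0.33 0.62 0 -1; 0 0 0 0.33 0.62 0 -1; 0 0 0 0.33 0.62 0 -1; 0 0 0 0.33 0.62 0 -1; 0 0 0 0.33 0.62 0 -1; 0 0 0 0.16 0.28 0 -1; 0 0 0 0 0 0 -1; 0 0 0 0 0 0.5 -1; 0 0 0 0 0 0.7 -1; 0 0 0 0 0 0 -1; 0 0 0 0 0 0 -1'; python3 go.py .528 -.087 .023 0; python3 w.py w11 .528,-.087,.012
```

```text
time: 35.95
ee_pos: [0.5279, -0.086, 0.0852]
tool_rot: [-3.141, -0.001, 0.001]
wrist_force: [-0.5, 0.1, -0.8]
width: 0.0571
t 35.95 turn [-0.01  0.01  0.01] shift after turn [0.003 0.024 1.555] now [ 0.5279 -0.086   0.0852] w 0.0571 F [-0.5  0.1 -0.8]
[ 0.602 -0.086  0.229]
```

View pics/w11.png

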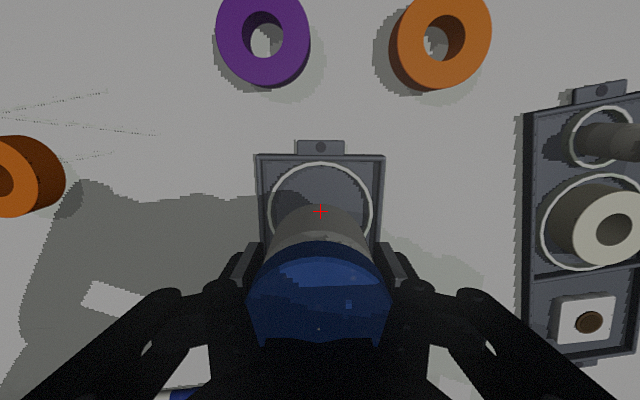

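The jar is upright in the jaws and the ring is centred at (321,212). The long tray's vial, roll and card are in place on the right. Lowering and releasing.

```bash
python3 -m jog '0 0 0 0 0.02 0.4 -1; 0 0 0 0 0 0.5 -1; 0 0 0 0 0 0.4 -1; 0 0 0 0 0 0.2 -1; 0 0 0 0 0 0.05 -1; 0 0 0 0 0 0 -1;0 0 0 0 0 0 -1'; python3 go.py .528 -.087 .0225 0
```

```text
time: 36.7
ee_pos: [0.5287, -0.0878, 0.0239]
tool_rot: [3.141, -0.0, 0.002]
wrist_force: [-0.2, -0.1, -1.3]
width: 0.0575
t 36.7 turn [ 0.01 -0.02 -0.  ] shift after turn [-0.018 -0.021  0.034] now [ 0.5287 -0.0878  0.0239] w 0.0575 F [-0.2 -0.1 -1.3]
```

Once released I'll lift straight up, then back off over clear space so the cameras can see.

```bash
python3 -m jog '0 0 0 0 0 0.03 -1; 0 0 0 0 0 0 0.6; 0 0 0 0 0 0 1; 0 0 0 0 0 0 1; 0 0 0 0 0 0 1; 0 0 0 0 0 -0.3 1; 0 0 0 0 0 -0.6 1; 0 0 0 0 0 -0.7 1; 0 0 0 0 0 -0.7 1; 0 0 0 0 0 -0.7 1; 0 0 0 -0.6 0 -0.5 1; 0 0 0 -0.7 0 -0.5 1; 0 0 0 -0.7 0 -0.3 1; 0 0 0 -0.7 0 0 1; 0 0 0 -0.7 0 0 1; 0 0 0 0 0 0 1; 0 0 0 0 0 0 1'; python3 w.py w12; python3 - <<'E'
from h import *
from plant import cams
w=pickle.load(open('pics/w12.pkl','rb'));s=cams.capture('side');pickle.dump(s,open('pics/s12.pkl','rb'.replace('r','w')))
a=cv2.resize(s['image'][125:250,270:450],(720,500),interpolation=cv2.INTER_CUBIC)[:,:,::-1]
a=cv2.resize(a,(430,298));b=cv2.resize(w['image'][...,::-1],(480,300))
o=np.zeros((600,480,3),np.uint8);o[:298,:430]=a;o[300:]=b;cv2.imwrite('pics/fin.png',cv2.resize(o,None,fx=1,fy=1))
E
```

```text
time: 38.4
ee_pos: [0.3925, -0.0879, 0.1946]
tool_rot: [3.141, -0.001, 0.003]
wrist_force: [-0.1, 0.2, 0.0]
width: 0.0853
[ 0.466 -0.087  0.339]
```

View pics/fin.png

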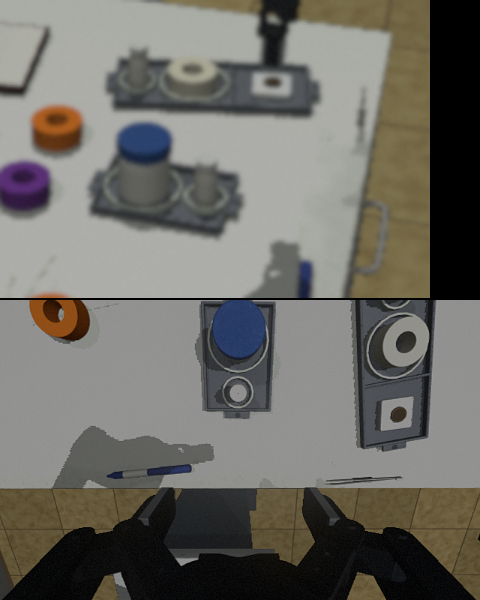

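Both views show all five items upright in their places: jar and vial in the short tray; vial, roll and card in the long one. I'll check the offsets numerically, then hand in.

```bash
python3 - <<'E'
from h import *
c=pickle.load(open('pics/w12.pkl','rb'))
print('vial short',ray(c,(317,124),.059).round(4),'want .4575 -.0865'); print('card',ray(c,(398*4/3,114*4/3),.014).round(4),'want .424 -.3225')
print('jar',ray(c,(239*4/3,29*4/3),.074).round(4),'want .528 -.087');print('roll',ray(c,(405*4/3,42*4/3),.029).round(4),'want .517 -.304')
s=pickle.load(open('pics/s12.pkl','rb'));g=lambda p:(270+p[0]*180/430,125+p[1]*125/298)
print('vial long cap',ray(s,g((139,51)),.059).round(4),'roll',ray(s,g((193,69)),.029).round(4))
from plant import bot
print(bot.get_state()['time']);print(bot.close_job())
E
```

```text
vial short [ 0.4575 -0.0861  0.059 ] want .4575 -.0865
card [ 0.4255 -0.3238  0.014 ] want .424 -.3225
jar [ 0.5254 -0.0877  0.074 ] want .528 -.087
roll [ 0.5201 -0.3027  0.029 ] want .517 -.304
vial long cap [ 0.5733 -0.2728  0.059 ] roll [ 0.5126 -0.2975  0.029 ]
38.5
the job is handed in; nothing more can be done
None
```

Both kits are made up and the job was handed in at 38.5 s; no verdict was reported. The long tray holds a vial, the label roll and the card face up. The short tray holds the other vial and the jar. Everything is released and the arm has backed off. I never moved near the black ring; the tweezers show undisturbed in the last picture, but I did not measure either.

- **Wrist camera, last picture:** the short-tray vial, jar, card and roll read within about 3.5 mm of their targets. All were upright or flat in their places.
- **Side camera, disagreed:** from roughly hand-picked pixels it put the long-tray vial's cap about 22 mm from its target, and the roll about 8 mm off. That camera had shown a 2–3 mm offset from the start. I did not resolve this before handing in. The side picture shows that vial standing inside its ring, and it was released with the tool within 1 mm of the ring centre found by the wrist camera, so I took the side reading as pixel error.

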